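Seat the matching pitch comb leaf in a sampler's lift spindle

TASK

Take the coarse comb leaf, the one whose five teeth match the spindle's thread, lay it flat on the cradle's ledge and work its teeth by feel into the thread near the middle of the spindle until its front edge lies flush and square against the thread crests. Check the seat with a steady gentle push towards the spindle, about 8 N for a second (never over 20 N), then let go and leave the leaf seated there. Leave the fine leaf, the loose vial and the brass nut alone.

Things in the scene. Friction and masses are not known exactly. Their poses are not given: they have to be found in the camera images.
- leaf_coarse: loose comb leaf, ~120 g: steel plate 52 mm wide (y), 50 mm deep (x -20 to +30), 5 mm thick, lying flat, five teeth on its +x edge at 10 mm pitch, the middle one at y=0. A grip fin stands on it, 26 (x) by 14 mm (y), from 5 to 39 mm above the underside, centred on x=y=0; grip it across its 14 mm. Origin: on the underside below the fin's centre; x points the way the teeth point, z up
- leaf_edge (a point): middle of the coarse leaf's toothed edge at the roots of the teeth, half way up the plate (30 mm ahead of the leaf's origin, 2.5 mm up); leaf's axes. Each tooth is 4.5 mm long, 5.8 mm wide at the root, 3.4 mm at its flat tip
- leaf_fine: the other comb leaf, loose: same plate and fin, but seven small teeth at 7 mm pitch, which do not match the spindle; its place and the coarse leaf's are swapped at random. Not to be touched. Origin and axes as on the coarse leaf
- cradle: fixed service cradle: base plate 145 x 190 x 10 mm, two V-blocks carrying the spindle and, on its -x side, an aluminium ledge with a flat top 47.5 mm above the bench, x -100 to -26 mm, y -55 to 55 mm. Origin: on the underside, below the spindle's axis, mid-length; x points level from ledge to spindle, y along the spindle, z up
- spindle: lift spindle lying fixed along y in the cradle: steel, 44 mm over the crests, 10 mm pitch thread for 60 mm either side of the middle; crests 3.6 mm wide, grooves 5 mm deep, 6.4 mm wide at the mouth, 3.9 at the bottom. Origin: on the axis, mid-length, 50 mm above the bench; cradle's axes. Where the grooves fall along y differs each time and this pose does not tell: find it by feel or eye
- spindle_front (a point): middle of the crest line facing the ledge (22 mm from the axis towards the ledge, at axis height, mid-length); spindle's axes. The leaf's edge touches this line (x = 0) when fully seated, with about 0.3 mm of play to each side; blocked tooth on crest it stops 4.5 mm short, or in between on the groove flanks. If the leaf also bears down on the ledge, friction (about 0.6) eats the push
- vial: loose capped glass vial standing on the bench, 22 mm diameter, 48 mm tall; origin under its centre
- nut: loose plain brass nut, a ring of 60 mm outer and 43 mm inner diameter, 28 mm tall, standing on the bench; origin under its centre

How it is judged (in metres and radians):
On the way, in this order (a step that is already met when the one before it is completed fails the run):
1. the coarse leaf lies flat on the cradle's ledge, teeth towards the spindle (z of leaf_edge in the frame of spindle between -0.003 and 0.004 m and x of leaf_edge in the frame of spindle between -0.07 and -0.02 m and y of leaf_edge in the frame of spindle between -0.05 and 0.05 m and angle between leaf_coarse's own z axis and vertical below 0.1 rad), for 0.1 s.
2. the leaf is fully seated in the thread and pressed against it with at least 3 N for 0.4 s (x of leaf_edge in the frame of spindle above -0.0235 m and y of leaf_edge in the frame of spindle between -0.03 and 0.03 m and z of leaf_edge in the frame of spindle between -0.003 and 0.003 m and angle between the x axis of leaf_coarse and the x axis of spindle, either way round below 0.04 rad and contact force between leaf_coarse and spindle above 3 N), for 0.4 s.
At the end, for the whole second after the job is handed in: The coarse leaf lies released and at rest, flat on the ledge (within 3 mm in height and 0.04 rad), its edge within 1.5 mm of the crest line and square to it within 0.04 rad, its middle within 30 mm of the spindle's middle (x of leaf_edge in the frame of spindle between -0.0235 and -0.019 m and y of leaf_edge in the frame of spindle between -0.03 and 0.03 m and z of leaf_edge in the frame of spindle between -0.003 and 0.003 m and angle between the x axis of leaf_coarse and the x axis of spindle, either way round below 0.04 rad and angle between leaf_coarse's own z axis and vertical below 0.04 rad and linear speed of leaf_coarse below 0.01 m/s); the robot touches nothing.
It fails at once if the leaf is pressed on the spindle with more than 20 N (contact force between leaf_coarse and spindle above 20 N).
It fails at once if the fine leaf is disturbed by more than 15 mm (distance of leaf_fine from where it was at the start of the episode above 0.015 m).
It fails at once if the vial is moved or toppled (distance of vial from where it was at the start of the episode above 0.015 m or angle between vial's own z axis and vertical above 0.4 rad).
It fails at once if the nut is moved (distance of nut from where it was at the start of the episode above 0.015 m).
It also fails if it takes over 58 s, if anything falls off the work surface, if the arm or the gripper's body presses on something with over 40 N, if the wrist force passes 120 N, or if a joint passes its speed limit or range.

ROBOT

A 6-joint arm with a two-finger parallel gripper is mounted at the origin on the work surface. World frame = base frame: x ahead of the robot, y to its left, z up, the work surface at z = 0. Lengths are in m, angles in degrees, forces in N, time in s.
With the tool pointing down it reaches from about 0.25 to 0.725 m from the base axis. Payload 9.7 kg.
Tool frame: the origin (TCP) lies at the very end of the fingers, on their centre line; the grasp point (between the pads) lies 19 mm behind it; z points along the fingers, y is the line along which they close (so a half turn about z gives the same grasp; the last joint's range is limited). The gripper opens to 85 mm and grips with 20 to 120 N. Pads are 22 mm wide; open, the fingers measure 114 mm over their backs; the gripper's body (76 mm by 85 mm) begins 54 mm behind the grasp point. The pads swing forward as they close: fully open they stand 13 mm farther back than shut.
Start: joints at [64.114, 4.979, 10.078, 95.1, 0, 90], TCP at [0.24, 0.495, 0.231] pointing down, gripper open.
Joint ranges: [-179.16, 179.16], [-48.56, 103.87], [-65.8, 70.77], [-126.05, 130.52], [-82.76, 87.17], [-180, 180]. Speed limits (degrees/s): [127.2, 127.2, 147.25, 180, 180, 180].

INTERFACE

Orientations are given as [roll, pitch, yaw] about the fixed x, y, z axes, in that order (R = Rz(yaw) Ry(pitch) Rx(roll)).
In Python, from workcell import bot gives the robot as it stands.
- The arm moves only by the tool arm_command, never from a script. Its argument "series" is a list of rows, each a list of 4 numbers: the shift along the tool's x, y, z in m, then the turn about the tool's z in rad. A call has exactly 5 rows; each row is the pose to reach, as a shift and turn from the pose commanded when the call began, along the tool's axes at that moment; what a row does not reach only later rows make up. A row lasts 1/10 s, in which the tool goes at most 50 mm and 8.59 degrees, less where a joint would pass 70% of its speed; a pose out of reach is approached as far as the arm can. A call with a gripper value outside its range is refused whole. "hand" is the finger opening in m, from 0 to 0.0854, set as the call begins (left out, the last holds). The fingers move at their own pace and stop on an object; "grip_force" is the grip in N (left out, the last holds). Time passes only in rows, so rows that repeat a pose let the fingers close, or fill a call up. It gives the time, the measured TCP pose, the force, the opening and the grip force at its end, in the units of the state.
- bot.get_obs(): the state, without advancing time (a new reading comes with each control period).
- bot.camera(name): name is "scene" or "top"; returns a dict with "color" (420x560x3 uint8, blue, green, red), "camera_matrix" (3x3 intrinsics, pixels), "xyz" and "orientation" of the camera in the world. Camera axes: x right, y up, looking along -z (the intrinsics and any distortion apply to the point x, -y, -z); pixel columns grow to the right and rows downward; lengths in m; the calibration is good to about 2 mm. A picture is of the moment at which its call begins. There is no depth.
- bot.job_done(): hands the job in; it is judged then, once.
Trained networks look in the newest picture that a camera, given by its name, has taken for a name from the list of things; names that differ only in an ending like _2 or _b are one class to them, and where a whole thing is asked for, a point or a joint stands for the part that bears it (a point fixed in the world has none). Each returns a list of dicts, best first, with "confidence" (0 to 1); they miss things now and then, are a little off and sometimes report something else, mostly with a low value. They report only what shows in the picture. A call takes as long as a camera call.
- bot.find_in(camera, target): "location" ([column, row] in pixels, amid what is visible of it).
- bot.mark_of(camera, target): "location" ([column, row] in pixels: a listed point, or the origin of a listed thing).
The state is a dict: "time": time; "q": joint angles; "qd": joint speeds; "joint_efforts": joint torques, N m; "ee_pos": TCP position; "tcp_rot": TCP orientation; "wrist_force": force on the tool from outside, world axes, zero at the start; "torque": the same for the moment, N m; "opening": finger opening in m; "grasp_force": force on a finger pad.
Only numpy, scipy, OpenCV 4.12 (cv2) and the standard library are available. Lean on these libraries where they do the work, as an engineer would, in place of code of your own. Each camera call takes 0.05 s, during which the arm holds its last target. There are 200 camera calls.

## Working session

There is one attempt and no reset: what is moved stays moved. The work goes in short steps, Python scripts to look and compute and a tool call to move; the robot and the scene stay as the last step left them, time stands still between calls to the robot, and variables do not carry over. Pictures are saved under pics/ and viewed, at most 10 in all, crops included, and the job is handed in when it is done.

Besides the shell and the picture viewer there is one more tool, called after ">>>" as name(argument=value, ...), one argument or row to a line, values as JSON. arm_command: Moves the arm, as the interface text tells. Its arguments: {"type":"object","properties":{"series":{"type":"array"},"hand":{"type":"number"},"grip_force":{"type":"number"}},"required":["series"]}

```bash
mkdir -p pics
cat > h.py <<'E'
import numpy as np,cv2
from scipy.spatial.transform import Rotation as R
from workcell import bot
def cam(n):
    c=bot.camera(n); return c
def rot(c):
    o=np.array(c["orientation"],float)
    return o if o.shape==(3,3) else R.from_euler('xyz',o,degrees=True).as_matrix()
def ray(c,px,z):
    K=np.array(c["camera_matrix"]);d=np.linalg.inv(K)@np.array([px[0],px[1],1.])
    d=rot(c)@np.array([d[0],-d[1],-d[2]]);p=np.array(c["xyz"]);return p+d*(z-p[2])/d[2]
E
python3 - <<'E'
from h import *
print(bot.get_obs())
Z=dict(leaf_coarse=0,leaf_fine=0,leaf_edge=.0025,cradle=0,spindle=.05,spindle_front=.05,vial=0,nut=0)
for n in("top","scene"):
    c=cam(n);cv2.imwrite(f"pics/{n}0.png",c["color"]);print(n,{k:v for k,v in c.items() if k!="color"})
    for t,z in Z.items():
        print(t,[(np.round(d["location"],1),round(d["confidence"],2),ray(c,d["location"],z).round(4)) for d in bot.mark_of(n,t)[:3]])
E
```

```text
{'time': 0.0, 'q': array([6.41139178e+01, 5.01034822e+00, 1.00328437e+01, 9.50992759e+01,
       9.87714163e-04, 8.99999533e+01]), 'qd': array([ 0.05085435,  0.09874546, -0.01468752, -0.02383904, -0.01994546,
       -0.01353526]), 'joint_efforts': array([ 3.22715736e-03, -5.20387137e+01,  4.64804757e+01,  1.62244641e-02,
        2.57454549e-04,  1.46391648e-05]), 'ee_pos': array([0.24001247, 0.49460314, 0.23057586]), 'tcp_rot': array([-1.79923220e+02, -9.87775923e-04,  1.54113963e+02]), 'wrist_force': array([ 0.77145904, -0.26649596,  0.65607348]), 'torque': array([-0.05458498, -0.01242949, -0.06437235]), 'grasp_force': 0.0, 'opening': 0.08524312430987463}
top {'camera_matrix': array([[415.75273251,   0.        , 280.85567227],
       [  0.        , 415.75273251, 214.41261497],
       [  0.        ,   0.        ,   1.        ]]), 'xyz': array([ 0.53966774, -0.04682877,  0.77425842]), 'orientation': array([  2.58313467,  -2.37588152, -90.66004526])}
leaf_coarse [(array([414. , 281.2]), 0.56, array([ 0.4464, -0.328 ,  0.    ]))]
leaf_fine [(array([314.8, 233. ]), 0.93, array([ 0.5389, 
[... 863 characters left out ...]
8234, -1.14114003, 93.16185656])}
leaf_coarse [(array([164.5, 204.6]), 0.73, array([ 0.4548, -0.3334,  0.    ]))]
leaf_fine [(array([242.6, 232.1]), 0.62, array([ 0.537, -0.149,  0.   ]))]
leaf_edge []
cradle [(array([391.8, 263. ]), 0.8, array([0.6081, 0.1507, 0.    ])), (array([160.1, 209.1]), 0.72, array([ 0.4721, -0.339 ,  0.    ]))]
spindle [(array([397.9, 243.7]), 0.78, array([0.6083, 0.1538, 0.05  ])), (array([390.9, 260.6]), 0.46, array([0.6565, 0.1343, 0.05  ]))]
spindle_front [(array([399.9, 233.3]), 0.76, array([0.5768, 0.1622, 0.05  ]))]
vial [(array([282.9, 284.3]), 0.78, array([ 0.6813, -0.0584,  0.    ]))]
nut [(array([237.5, 292.4]), 0.66, array([ 0.7076, -0.1391,  0.    ]))]
```

View pics/top0.png

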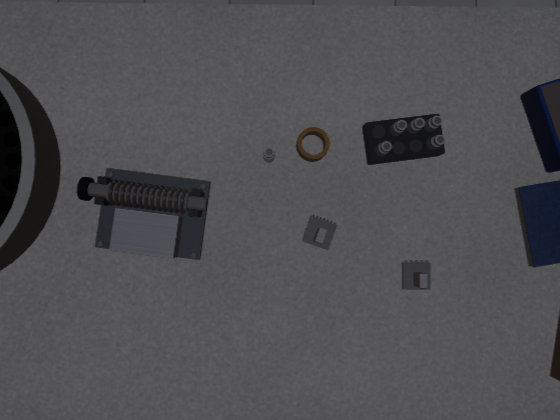

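View pics/scene0.png

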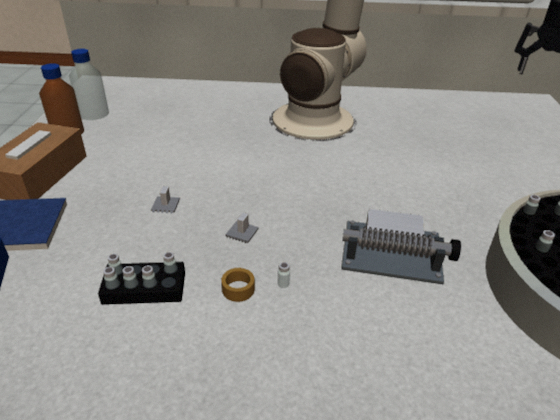

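Run:
```python
from h import *
im=cv2.imread("pics/top0.png")
def cr(x,y,w,h,s): return cv2.resize(np.clip(im[y:y+h,x:x+w]*2.0,0,255).astype('uint8'),None,fx=s,fy=s,interpolation=cv2.INTER_CUBIC)
a=cr(295,208,50,50,6);b=cr(392,252,50,50,6)
c=cr(85,160,150,75,4)
o=np.zeros((600,600,3),'uint8');o[:300,:300]=a;o[:300,300:]=b;o[300:600,:]=c
cv2.imwrite("pics/c1.png",o)
```

```text
(no output)
```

View pics/c1.png

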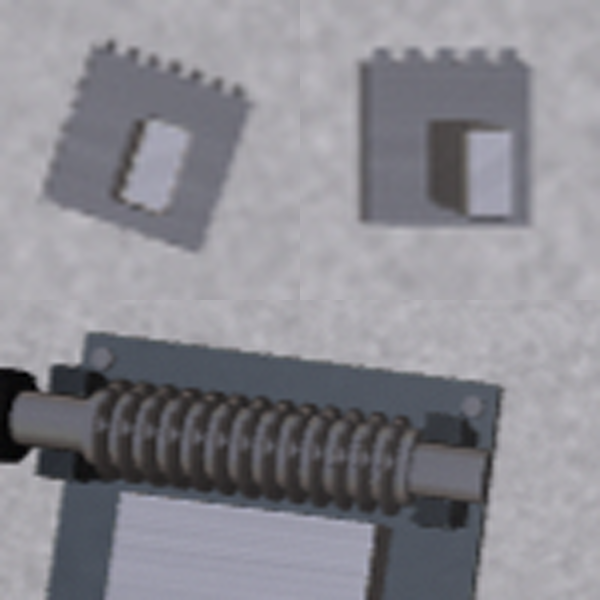

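Run:
```python
from h import *
c=cam("top");im=c["color"]
from scipy.optimize import least_squares
S=6
def fit(poly,z,name,x0):
    # poly local (x,y); maximise edge gradient along the outline
    g=cv2.GaussianBlur(cv2.cvtColor(im,cv2.COLOR_BGR2GRAY).astype(np.float32),(0,0),0.8)
    gx=cv2.Sobel(g,cv2.CV_32F,1,0);gy=cv2.Sobel(g,cv2.CV_32F,0,1);m=cv2.magnitude(gx,gy)
    pts=np.vstack([a+(b-a)*np.linspace(.05,.95,60)[:,None] for a,b in poly])
    K=np.array(c["camera_matrix"]);Rm=rot(c);t=np.array(c["xyz"])
    def proj(v):
        th=v[2];r=np.array([[np.cos(th),-np.sin(th)],[np.sin(th),np.cos(th)]])
        w=np.c_[pts@r.T+v[:2],np.full(len(pts),z)];q=(w-t)@Rm;q=q*[1,-1,-1];q=q@K.T;return q[:,:2]/q[:,2:]
    def cost(v):
        p=proj(v).astype(np.float32);return -cv2.remap(m,p[:,0],p[:,1],cv2.INTER_LINEAR).mean()
    from scipy.optimize import differential_evolution as de
    r=de(cost,[(x0[0]-.012,x0[0]+.012),(x0[1]-.012,x0[1]+.012),(x0[2]-.12,x0[2]+.12)],seed=1,tol=1e-6,maxiter=200)
    print(name,r.x[:2].round(4),np.degrees(r.x[2]).round(2),r.fun)
def rect(a,b,d,e): 
    q=np.array([[a,d],[b,d],[b,e],[a,e]]);return [(q[i],q[(i+1)%4]) for i in range(4)]
yaw0=np.radians(-8)
fit(rect(-.1,-.026,-.055,.055),.0475,"ledge",(.606,.151,yaw0))
E0=rect(-.0655,.0795,-.095,.095)
lf=rect(-.02,.03,-.026,.026)
fit([lf[0],lf[2],lf[3]],.005,"leaf plate",(.447,-.329,-.01))
fit(rect(-.013,.013,-.007,.007),.039,"fin top",(.447,-.329,-.01))
for w in [(-.02,.03,-.026,.026)]:
    pass
fr=rect(-.022,.022,-.06,.06);fit([fr[1],fr[3]],.05,"spindle sides",(.606,.151,yaw0))
```

```text
ledge [0.6052 0.151 ] -7.94 -90.47335815429688
leaf plate [ 0.4525 -0.3296] -1.02 -75.05770111083984
fin top [ 0.45 -0.33] -1.0 -80.9156723022461
spindle sides [0.6013 0.1513] -7.91 -63.77047348022461
```

```bash
cat >> h.py <<'E'
def to(cur,yaw,tgt,tyaw):
    r=R.from_euler('xyz',[180,0,yaw],degrees=True).as_matrix()
    print((r.T@(np.array(tgt)-np.array(cur))).round(4),round(np.radians(-(tyaw-yaw)),4))
E
python3 - <<'E'
from h import *
to([.24,.495,.231],154.114,[.451,-.33,.11],179)
E
```

```text
[-0.55   -0.6501  0.121 ] -0.4343
```

>>> arm_command(
  series=[
    [-0.55, -0.65, 0.121, -0.434],
    [-0.55, -0.65, 0.121, -0.434],
    [-0.55, -0.65, 0.121, -0.434],
    [-0.55, -0.65, 0.121, -0.434],
    [-0.55, -0.65, 0.121, -0.434],
  ],
  hand=0.06,
)

```text
time: 1.45
ee_pos: [0.3013, 0.2537, 0.1959]
tcp_rot: [180.0, 0.0, 179.0]
wrist_force: [1.4, 0.3, 0.3]
opening: 0.0599
grasp_force: 0.0
```

>>> arm_command(
  series=[
    [-0.16, -0.5825, 0.086, 0],
    [-0.16, -0.5825, 0.086, 0],
    [-0.16, -0.5825, 0.086, 0],
    [-0.16, -0.5825, 0.086, 0],
    [-0.16, -0.5825, 0.086, 0],
  ],
)

```text
time: 1.95
ee_pos: [0.3627, 0.0136, 0.1611]
tcp_rot: [180.0, 0.1, 179.0]
wrist_force: [1.0, 0.6, 0.1]
opening: 0.0599
grasp_force: 0.0
```

Run:
```python
from h import *
o=bot.get_obs();print(o["ee_pos"],o["tcp_rot"])
to(o["ee_pos"],179,[.451,-.33,.11],179)
```

```text
[0.36274178 0.01360877 0.16105831] [1.79991538e+02 8.69951883e-02 1.78989242e+02]
[-0.0942 -0.342   0.0511] 0.0
```

>>> arm_command(
  series=[
    [-0.094, -0.342, 0.051, 0],
    [-0.094, -0.342, 0.051, 0],
    [-0.094, -0.342, 0.051, 0],
    [-0.094, -0.342, 0.051, 0],
    [-0.094, -0.342, 0.051, 0],
  ],
)

```text
time: 2.45
ee_pos: [0.424, -0.2265, 0.1253]
tcp_rot: [-180.0, 0.0, 178.9]
wrist_force: [1.9, 0.7, 1.4]
opening: 0.0602
grasp_force: 0.0
```

Run:
```python
from h import *
o=bot.get_obs();print(o["ee_pos"],o["tcp_rot"])
to(o["ee_pos"],179,[.451,-.33,.06],179)
```

```text
[ 0.42403138 -0.22652317  0.12527665] [-1.79982787e+02  4.50240957e-02  1.78945523e+02]
[-0.0288 -0.103   0.0653] 0.0
```

>>> arm_command(
  series=[
    [-0.029, -0.103, 0.02, 0],
    [-0.029, -0.103, 0.04, 0],
    [-0.029, -0.103, 0.065, 0],
    [-0.029, -0.103, 0.065, 0],
    [-0.029, -0.103, 0.065, 0],
  ],
)

```text
time: 2.95
ee_pos: [0.4506, -0.3273, 0.0601]
tcp_rot: [179.9, -0.1, 179.0]
wrist_force: [0.6, 0.8, 1.3]
opening: 0.0598
grasp_force: 0.0
```

Run:
```python
from h import *
o=bot.get_obs();print(o["ee_pos"],o["tcp_rot"],o["wrist_force"])
for n in("top","scene"):
    c=cam(n)
    p=c["color"][230:310,370:450] if n=="top" else c["color"][140:220,120:200]
    cv2.imwrite(f"pics/g_{n}.png",cv2.resize(p,None,fx=5,fy=5,interpolation=cv2.INTER_CUBIC))
a=np.hstack([cv2.imread("pics/g_top.png"),cv2.imread("pics/g_scene.png")]);cv2.imwrite("pics/g.png",np.clip(a*1.5,0,255).astype('uint8'))
```

```text
[ 0.45060947 -0.32725673  0.06010971] [ 1.79931542e+02 -8.39745240e-02  1.78951179e+02] [0.61326941 0.81253043 1.29051381]
```

View pics/g.png

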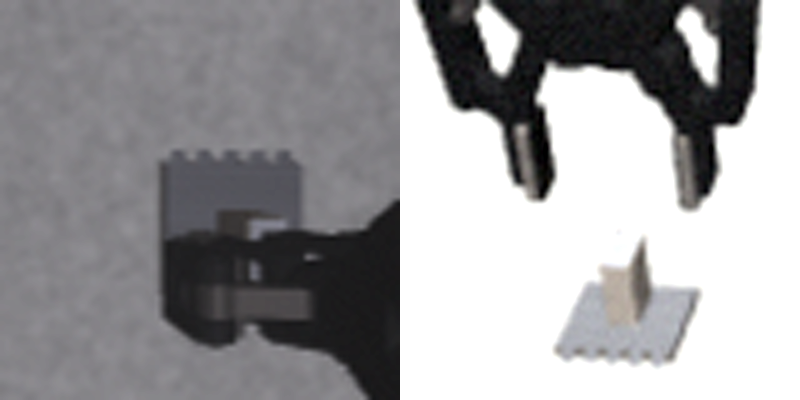

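>>> arm_command(
  series=[
    [0, 0, 0.02, 0],
    [0, 0, 0.04, 0],
    [0, 0, 0.048, 0],
    [0, 0, 0.048, 0],
    [0, 0, 0.048, 0],
  ],
)

```text
time: 3.55
ee_pos: [0.4518, -0.3276, 0.0139]
tcp_rot: [-179.9, 0.1, 179.0]
wrist_force: [0.9, 0.2, 0.3]
opening: 0.0597
grasp_force: 0.0
```

>>> arm_command(
  series=[
    [0, 0, 0, 0],
    [0, 0, 0, 0],
    [0, 0, 0, 0],
    [0, 0, 0, 0],
    [0, 0, 0, 0],
  ],
  hand=0.0,
  grip_force=40,
)

```text
time: 4.05
ee_pos: [0.4515, -0.3279, 0.013]
tcp_rot: [-180.0, 0.0, 179.0]
wrist_force: [0.2, 0.0, 5.7]
opening: 0.0133
grasp_force: 40.5
```

>>> arm_command(
  series=[
    [0, 0, 0, 0],
    [0, 0, 0, 0],
    [0, 0, -0.02, 0],
    [0, 0, -0.05, 0],
    [0, 0, -0.1, 0],
  ],
)

```text
time: 4.55
ee_pos: [0.4495, -0.3265, 0.1101]
tcp_rot: [179.8, -0.3, 179.0]
wrist_force: [0.4, -0.3, -0.5]
opening: 0.0136
grasp_force: 39.7
```

Run:
```python
from h import *
to([.4515,-.3279,.112],179,[.5416,.1598,.12],179)
o=bot.get_obs();print(o["ee_pos"])
```

```text
[-0.0816  0.4892 -0.008 ] 0.0
[ 0.44953611 -0.32648836  0.11014068]
```

>>> arm_command(
  series=[
    [-0.0816, 0.489, -0.008, 0.121],
    [-0.0816, 0.489, -0.008, 0.121],
    [-0.0816, 0.489, -0.008, 0.121],
    [-0.0816, 0.489, -0.008, 0.121],
    [-0.0816, 0.489, -0.008, 0.121],
  ],
)

```text
time: 5.05
ee_pos: [0.4965, -0.08, 0.1162]
tcp_rot: [180.0, -0.0, 172.0]
wrist_force: [0.7, 0.2, -0.4]
opening: 0.0131
grasp_force: 39.8
```

Run:
```python
from h import *
o=bot.get_obs();print(o["ee_pos"],o["tcp_rot"],o["wrist_force"])
to(o["ee_pos"],o["tcp_rot"][2],[.5416,.1598,.12],172.06)
```

```text
[ 0.49646879 -0.07996892  0.11620229] [ 1.79999487e+02 -1.22600453e-02  1.72021889e+02] [ 0.67137689  0.19527121 -0.40427856]
[-0.0114  0.2437 -0.0038] -0.0007
```

>>> arm_command(
  series=[
    [-0.0114, 0.2437, -0.004, 0],
    [-0.0114, 0.2437, -0.004, 0],
    [-0.0114, 0.2437, -0.004, 0],
    [-0.0114, 0.2437, -0.004, 0],
    [-0.0114, 0.2437, -0.004, 0],
  ],
)

```text
time: 5.55
ee_pos: [0.5415, 0.1604, 0.12]
tcp_rot: [-180.0, -0.0, 172.1]
wrist_force: [1.3, -0.7, -1.4]
opening: 0.0135
grasp_force: 39.8
```

Run:
```python
from h import *
o=bot.get_obs();print(o["ee_pos"],o["tcp_rot"],o["wrist_force"])
to(o["ee_pos"],o["tcp_rot"][2],[.5416,.1598,.066],172.06)
c=cam("top");cv2.imwrite("pics/t2.png",c["color"])
s=cam("scene");cv2.imwrite("pics/s2.png",s["color"])
for n,c in(("top",c),("scene",s)):
    for t,z in dict(leaf_edge=.11,spindle_front=.05,spindle=.05,cradle=0).items():
        print(n,t,[(np.round(d["location"],1),round(d["confidence"],2),ray(c,d["location"],z).round(4)) for d in bot.mark_of(n,t)[:2]])
f=lambda p,x,y,w,h:cv2.resize(np.clip(cv2.imread(p)[y:y+h,x:x+w]*1.6,0,255).astype('uint8'),(w*4,h*4),interpolation=cv2.INTER_CUBIC)
cv2.imwrite("pics/m2.png",np.hstack([f("pics/t2.png",85,150,100,120),f("pics/s2.png",350,150,100,120)]))
```

```text
[0.54150352 0.16035346 0.1200439 ] [-1.79993212e+02 -2.28415659e-02  1.72087205e+02] [ 1.29292656 -0.7147201  -1.42007857]
[-0.0002 -0.0005  0.054 ] 0.0005
top leaf_edge [(array([134.4, 214.9]), 0.85, array([0.5708, 0.1565, 0.11  ]))]
top spindle_front [(array([147.5, 208.9]), 0.61, array([0.5838, 0.1526, 0.05  ]))]
top spindle [(array([146.5, 193.2]), 0.65, array([0.6109, 0.1544, 0.05  ]))]
top cradle [(array([154.5, 200.8]), 0.87, array([0.6017, 0.1537, 0.    ]))]
scene leaf_edge [(array([403. , 207.6]), 0.62, array([0.5746, 0.1577, 0.11  ]))]
scene spindle_front [(array([396.8, 233.9]), 0.58, array([0.5791, 0.1559, 0.05  ]))]
scene spindle [(array([399.2, 242.4]), 0.8, array([0.6043, 0.1568, 0.05  ]))]
scene cradle [(array([391.9, 262.9]), 0.92, array([0.6078, 0.1509, 0.    ]))]
```

View pics/m2.png

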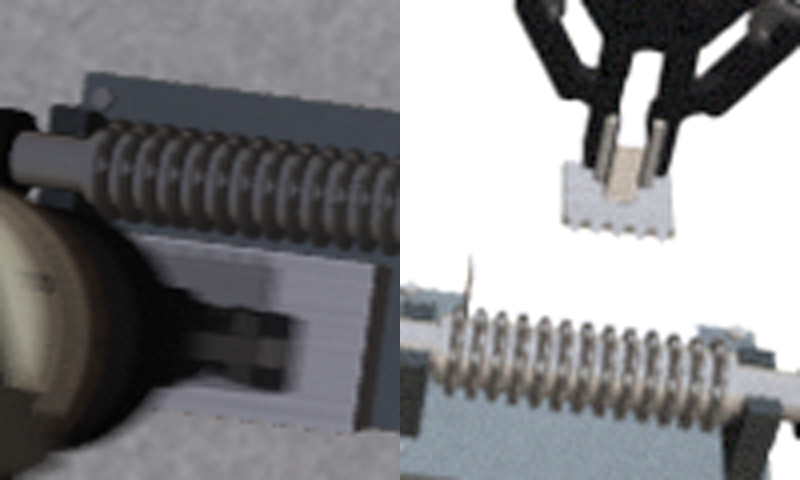

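>>> arm_command(
  series=[
    [0, 0, 0.03, 0],
    [0, 0, 0.05, 0],
    [0, 0, 0.056, 0],
    [0, 0, 0.057, 0],
    [0, 0, 0.057, 0],
  ],
)

```text
time: 6.55
ee_pos: [0.5421, 0.1578, 0.0644]
tcp_rot: [180.0, 0.1, 172.0]
wrist_force: [-0.7, -0.0, -1.1]
opening: 0.0136
grasp_force: 39.9
```

>>> arm_command(
  series=[
    [0, 0, 0.0003, 0],
    [0, 0, 0.0006, 0],
    [0, 0, 0.001, 0],
    [0, 0, 0.001, 0],
    [0, 0, 0.001, 0],
  ],
)

```text
time: 7.05
ee_pos: [0.5417, 0.1579, 0.0624]
tcp_rot: [-180.0, -0.0, 172.1]
wrist_force: [0.7, -0.7, -1.8]
opening: 0.0134
grasp_force: 39.9
```

>>> arm_command(
  series=[
    [0, 0, 0.0003, 0],
    [0, 0, 0.0006, 0],
    [0, 0, 0.001, 0],
    [0, 0, 0.001, 0],
    [0, 0, 0.001, 0],
  ],
)

```text
time: 7.55
ee_pos: [0.5417, 0.1579, 0.0614]
tcp_rot: [-180.0, -0.0, 172.0]
wrist_force: [-0.4, 0.5, -1.2]
opening: 0.0132
grasp_force: 39.9
```

>>> arm_command(
  series=[
    [-0.001, 0, 0.0002, 0],
    [-0.002, 0, 0.0004, 0],
    [-0.003, 0, 0.0004, 0],
    [-0.004, 0, 0.0004, 0],
    [-0.004, 0, 0.0004, 0],
  ],
)

```text
time: 8.05
ee_pos: [0.5458, 0.1573, 0.0609]
tcp_rot: [-180.0, -0.0, 172.0]
wrist_force: [-0.1, 0.1, -0.5]
opening: 0.013
grasp_force: 39.9
```

>>> arm_command(
  series=[
    [-0.0003, 0, 0, 0],
    [-0.0006, 0, 0, 0],
    [-0.001, 0, 0, 0],
    [-0.001, 0, 0, 0],
    [-0.001, 0, 0, 0],
  ],
)

```text
time: 8.55
ee_pos: [0.5466, 0.1572, 0.061]
tcp_rot: [-180.0, -0.0, 172.0]
wrist_force: [-1.4, 0.1, -0.9]
opening: 0.0134
grasp_force: 39.9
```

>>> arm_command(
  series=[
    [-0.0003, 0, 0, 0],
    [-0.0006, 0, 0, 0],
    [-0.001, 0, 0, 0],
    [-0.001, 0, 0, 0],
    [-0.001, 0, 0, 0],
  ],
)

```text
time: 9.05
ee_pos: [0.5476, 0.1571, 0.061]
tcp_rot: [-180.0, -0.0, 172.0]
wrist_force: [0.2, 0.7, -1.8]
opening: 0.013
grasp_force: 39.8
```

>>> arm_command(
  series=[
    [-0.0002, 0, 0, 0],
    [-0.0004, 0, 0, 0],
    [-0.0006, 0, 0, 0],
    [-0.0006, 0, 0, 0],
    [-0.0006, 0, 0, 0],
  ],
)

```text
time: 9.55
ee_pos: [0.5481, 0.1571, 0.061]
tcp_rot: [-180.0, -0.0, 172.1]
wrist_force: [-1.7, 0.5, 0.1]
opening: 0.0132
grasp_force: 39.9
```

>>> arm_command(
  series=[
    [-0.0002, 0, 0, 0],
    [-0.0004, 0, 0, 0],
    [-0.0006, 0, 0, 0],
    [-0.0006, 0, 0, 0],
    [-0.0006, 0, 0, 0],
  ],
)

```text
time: 10.05
ee_pos: [0.5482, 0.157, 0.061]
tcp_rot: [-180.0, -0.1, 172.1]
wrist_force: [-6.7, 2.0, 2.7]
opening: 0.0137
grasp_force: 40.3
```

>>> arm_command(
  series=[
    [-0.0002, 0, 0, 0],
    [-0.0004, 0, 0, 0],
    [-0.0005, 0, 0, 0],
    [-0.0005, 0, 0, 0],
    [-0.0005, 0, 0, 0],
  ],
)

```text
time: 10.55
ee_pos: [0.5483, 0.157, 0.061]
tcp_rot: [-180.0, -0.1, 172.1]
wrist_force: [-7.6, 0.5, 4.5]
opening: 0.0133
grasp_force: 40.4
```

>>> arm_command(
  series=[
    [0.0003, 0.0003, 0, 0],
    [0.0003, 0.0006, 0, 0],
    [0.0003, 0.0009, 0, 0],
    [0.0003, 0.0012, 0, 0],
    [0.0003, 0.0012, 0, 0],
  ],
)

```text
time: 11.05
ee_pos: [0.5483, 0.1576, 0.0606]
tcp_rot: [-179.9, -0.1, 172.0]
wrist_force: [-6.8, -1.7, 1.4]
opening: 0.0132
grasp_force: 40.2
```

>>> arm_command(
  series=[
    [0, 0.0003, 0, 0],
    [0, 0.0006, 0, 0],
    [0, 0.0009, 0, 0],
    [0, 0.001, 0, 0],
    [0, 0.001, 0, 0],
  ],
)

```text
time: 11.55
ee_pos: [0.5484, 0.1582, 0.0606]
tcp_rot: [-179.9, -0.1, 172.0]
wrist_force: [-7.1, -4.7, 0.5]
opening: 0.0133
grasp_force: 40.3
```

```bash
cat > st.py <<'E'
from h import *
o=bot.get_obs();y=np.radians(-7.94);r=np.array([[np.cos(y),np.sin(y)],[-np.sin(y),np.cos(y)]])
print("t",o["time"],"tcp_c mm",(r@(o["ee_pos"][:2]-[.605,.151])*1000).round(2),"z",o["ee_pos"][2].round(4),"F_c",(r@o["wrist_force"][:2]).round(1),o["wrist_force"][2].round(1),"yaw",o["tcp_rot"][2].round(2),"Tz",o["torque"].round(2))
E
python3 st.py
```

```text
t 11.55 tcp_c mm [-57.06  -0.7 ] z 0.0606 F_c [-6.4 -5.6] 0.5 yaw 172.01 Tz [-0.83  1.41 -0.09]
```

>>> arm_command(
  series=[
    [0.0003, 0, 0, 0],
    [0.0005, 0.0003, 0, 0],
    [0.0005, 0.0005, 0, 0],
    [0.0005, 0.0005, 0, 0],
    [0.0005, 0.0005, 0, 0],
  ],
)

```text
time: 12.05
ee_pos: [0.5486, 0.1595, 0.0607]
tcp_rot: [-180.0, -0.0, 172.0]
wrist_force: [-3.7, -2.9, -1.1]
opening: 0.0134
grasp_force: 39.8
```

```bash
python3 st.py
```

```text
t 12.05 tcp_c mm [-57.06   0.65] z 0.0607 F_c [-3.3 -3.3] -1.1 yaw 172.04 Tz [-0.42  1.06 -0.08]
```

>>> arm_command(
  series=[
    [0, 0.0003, 0, 0],
    [0, 0.0006, 0, 0],
    [0, 0.0009, 0, 0],
    [0, 0.001, 0, 0],
    [0, 0.001, 0, 0],
  ],
)

```text
time: 12.55
ee_pos: [0.5488, 0.1606, 0.0608]
tcp_rot: [-180.0, -0.0, 172.0]
wrist_force: [-4.4, -1.4, -1.7]
opening: 0.0136
grasp_force: 39.8
```

```bash
python3 st.py
```

```text
t 12.55 tcp_c mm [-57.01   1.74] z 0.0608 F_c [-4.1 -2. ] -1.7 yaw 172.05 Tz [-0.4   1.08 -0.05]
```

>>> arm_command(
  series=[
    [0, 0.0003, 0, 0],
    [0, 0.0006, 0, 0],
    [0, 0.0009, 0, 0],
    [0, 0.001, 0, 0],
    [0, 0.001, 0, 0],
  ],
)

```text
time: 13.05
ee_pos: [0.5501, 0.162, 0.0614]
tcp_rot: [179.9, 0.1, 172.1]
wrist_force: [0.1, -0.0, -0.4]
opening: 0.0135
grasp_force: 39.9
```

```bash
python3 st.py
```

```text
t 13.05 tcp_c mm [-55.93   3.26] z 0.0614 F_c [ 0.1 -0. ] -0.4 yaw 172.05 Tz [ 0.05 -0.    0.  ]
```

>>> arm_command(
  series=[
    [0, 0.0004, 0.0004, 0],
    [-0.0003, 0.0007, 0.0005, 0],
    [-0.0006, 0.0007, 0.0005, 0],
    [-0.001, 0.0007, 0.0005, 0],
    [-0.001, 0.0007, 0.0005, 0],
  ],
)

```text
time: 13.55
ee_pos: [0.5504, 0.1622, 0.0605]
tcp_rot: [180.0, 0.0, 172.0]
wrist_force: [0.3, -1.7, -1.1]
opening: 0.0132
grasp_force: 39.9
```

```bash
python3 st.py
```

```text
t 13.55 tcp_c mm [-55.66   3.55] z 0.0605 F_c [ 0.6 -1.7] -1.1 yaw 172.05 Tz [-0.01 -0.   -0.04]
```

>>> arm_command(
  series=[
    [-0.0003, 0, 0, 0],
    [-0.0006, 0, 0, 0],
    [-0.0008, 0, 0, 0],
    [-0.001, 0, 0, 0],
    [-0.001, 0, 0, 0],
  ],
)

```text
time: 14.05
ee_pos: [0.5513, 0.1621, 0.0605]
tcp_rot: [180.0, 0.0, 172.0]
wrist_force: [-0.9, -0.2, -0.8]
opening: 0.0133
grasp_force: 40.0
```

```bash
python3 st.py
```

```text
t 14.05 tcp_c mm [-54.73   3.54] z 0.0605 F_c [-0.9 -0.3] -0.8 yaw 172.05 Tz [-0.02  0.05 -0.01]
```

>>> arm_command(
  series=[
    [-0.0003, 0, 0, 0],
    [-0.0006, 0, 0, 0],
    [-0.0008, 0, 0, 0],
    [-0.001, 0, 0, 0],
    [-0.001, 0, 0, 0],
  ],
)

```text
time: 14.55
ee_pos: [0.5522, 0.162, 0.0605]
tcp_rot: [180.0, -0.0, 172.1]
wrist_force: [-0.8, 0.5, 0.8]
opening: 0.0134
grasp_force: 40.1
```

```bash
python3 st.py
```

```text
t 14.55 tcp_c mm [-53.8    3.59] z 0.0605 F_c [-0.9  0.4] 0.8 yaw 172.05 Tz [0.14 0.33 0.03]
```

>>> arm_command(
  series=[
    [-0.0002, 0, 0, 0],
    [-0.0004, 0, 0, 0],
    [-0.0006, 0, 0, 0],
    [-0.0006, 0, 0, 0],
    [-0.0006, 0, 0, 0],
  ],
)

```text
time: 15.05
ee_pos: [0.5527, 0.162, 0.0605]
tcp_rot: [180.0, -0.0, 172.1]
wrist_force: [-4.4, 2.9, 2.3]
opening: 0.0134
grasp_force: 40.3
```

```bash
python3 st.py
```

```text
t 15.05 tcp_c mm [-53.28   3.63] z 0.0605 F_c [-4.8  2.3] 2.3 yaw 172.05 Tz [0.45 0.63 0.03]
```

>>> arm_command(
  series=[
    [0, 0.0002, -0.0002, 0],
    [0, 0.0004, -0.0004, 0],
    [0, 0.0004, -0.0004, 0],
    [0, 0.0004, -0.0004, 0],
    [0, 0.0004, -0.0004, 0],
  ],
)

```text
time: 15.55
ee_pos: [0.553, 0.1621, 0.0608]
tcp_rot: [-180.0, 0.0, 172.0]
wrist_force: [1.2, 0.1, -1.0]
opening: 0.0139
grasp_force: 39.9
```

```bash
python3 st.py
```

```text
t 15.55 tcp_c mm [-53.04   3.82] z 0.0608 F_c [1.2 0.3] -1.0 yaw 172.04 Tz [ 0.07  0.04 -0.01]
```

>>> arm_command(
  series=[
    [-0.0002, 0, 0, 0],
    [-0.0003, 0, 0, 0],
    [-0.0004, 0, 0, 0],
    [-0.0004, 0, 0, 0],
    [-0.0004, 0, 0, 0],
  ],
)

```text
time: 16.05
ee_pos: [0.5533, 0.1621, 0.0609]
tcp_rot: [-180.0, 0.0, 172.0]
wrist_force: [0.2, -0.9, -0.7]
opening: 0.0131
grasp_force: 39.9
```

```bash
python3 st.py
```

```text
t 16.05 tcp_c mm [-52.73   3.87] z 0.0609 F_c [ 0.3 -0.9] -0.7 yaw 172.05 Tz [0.02 0.15 0.01]
```

Freed by shifting +y; continue pushing.

>>> arm_command(
  series=[
    [-0.0002, 0, 0, 0],
    [-0.0003, 0, 0, 0],
    [-0.0004, 0, 0, 0],
    [-0.0004, 0, 0, 0],
    [-0.0004, 0, 0, 0],
  ],
)

```text
time: 16.55
ee_pos: [0.5534, 0.1621, 0.0609]
tcp_rot: [-180.0, -0.0, 172.1]
wrist_force: [-3.7, 1.1, 1.8]
opening: 0.0136
grasp_force: 40.1
```

```bash
python3 st.py
```

```text
t 16.55 tcp_c mm [-52.65   3.88] z 0.0609 F_c [-3.8  0.5] 1.8 yaw 172.05 Tz [-0.01  0.94 -0.02]
```

>>> arm_command(
  series=[
    [-0.0002, 0, 0, 0],
    [-0.0003, 0, 0, 0],
    [-0.0004, 0, 0, 0],
    [-0.0004, 0, 0, 0],
    [-0.0004, 0, 0, 0],
  ],
)

```text
time: 17.05
ee_pos: [0.5535, 0.1621, 0.0609]
tcp_rot: [-180.0, -0.1, 172.1]
wrist_force: [-6.6, 0.4, 2.7]
opening: 0.0133
grasp_force: 40.3
```

```bash
python3 st.py
```

```text
t 17.05 tcp_c mm [-52.59   3.86] z 0.0609 F_c [-6.6 -0.5] 2.7 yaw 172.06 Tz [0.03 1.41 0.03]
```

>>> arm_command(
  series=[
    [-0.0001, 0, 0, 0],
    [-0.0002, 0, 0, 0],
    [-0.0002, 0, 0, 0],
    [-0.0002, 0, 0, 0],
    [-0.0002, 0, 0, 0],
  ],
)

```text
time: 17.55
ee_pos: [0.5535, 0.1621, 0.0609]
tcp_rot: [-180.0, -0.1, 172.1]
wrist_force: [-6.9, 0.7, 3.0]
opening: 0.0136
grasp_force: 40.4
```

>>> arm_command(
  series=[
    [0, 0, 0, 0],
    [0, 0, 0, 0],
    [0, 0, 0, 0],
    [0, 0, 0, 0],
    [0, 0, 0, 0],
  ],
)

```text
time: 18.05
ee_pos: [0.5535, 0.1621, 0.0609]
tcp_rot: [-180.0, -0.1, 172.1]
wrist_force: [-6.8, 0.8, 3.3]
opening: 0.0132
grasp_force: 40.4
```

```bash
python3 st.py
python3 - <<'E'
from h import *
c=cam("top");s=cam("scene");a,b=c["color"],s["color"]
for n,k in(("top",c),("scene",s)):
    for t in("leaf_edge","spindle_front"): print(n,t,[(d["location"],round(d["confidence"],2),ray(k,d["location"],.05).round(4)) for d in bot.mark_of(n,t)[:2]])
f=lambda p,x,y,w,h:cv2.resize(np.clip(p[y:y+h,x:x+w]*1.6,0,255).astype('uint8'),(w*4,h*4),interpolation=cv2.INTER_CUBIC)
cv2.imwrite("pics/m3.png",np.hstack([f(a,95,150,100,120),f(b,350,170,100,120)]))
E
```

```text
t 18.05 tcp_c mm [-52.57   3.84] z 0.0609 F_c [-6.9 -0.1] 3.3 yaw 172.06 Tz [0.06 1.58 0.03]
top leaf_edge [([147.4, 194.9], 0.72, array([0.608 , 0.1529, 0.05  ]))]
top spindle_front [([147.7, 208.0], 0.55, array([0.5853, 0.1523, 0.05  ])), ([320.9, 231.7], 0.3, array([ 0.5411, -0.147 ,  0.05  ]))]
scene leaf_edge [([396.5, 235.5], 0.9, array([0.5841, 0.1546, 0.05  ]))]
scene spindle_front [([398.3, 235.4], 0.86, array([0.5835, 0.1582, 0.05  ]))]
```

View pics/m3.png

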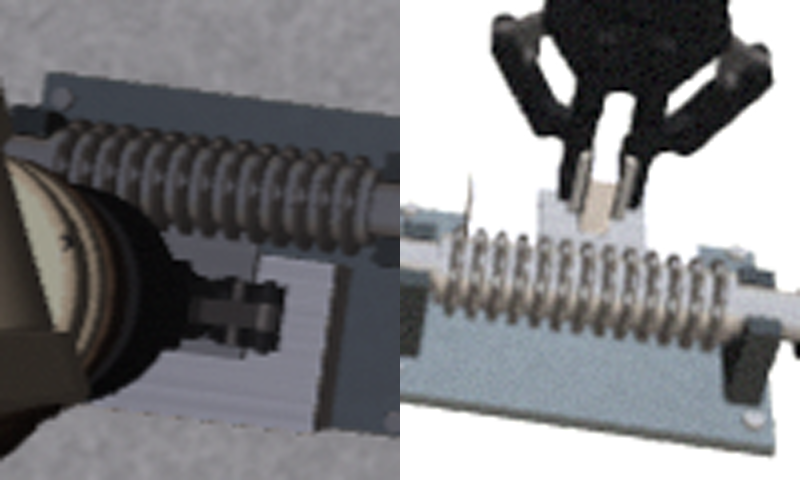

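>>> arm_command(
  series=[
    [-0.0001, 0, -0.0001, 0],
    [-0.0002, 0, -0.0002, 0],
    [-0.0003, 0, -0.0003, 0],
    [-0.0003, 0, -0.0003, 0],
    [-0.0003, 0, -0.0003, 0],
  ],
)

```text
time: 18.85
ee_pos: [0.5535, 0.1621, 0.0609]
tcp_rot: [-180.0, -0.1, 172.1]
wrist_force: [-8.1, 0.5, 1.7]
opening: 0.0135
grasp_force: 40.4
```

>>> arm_command(
  series=[
    [0, 0, 0, 0],
    [0, 0, 0, 0],
    [0, 0, 0, 0],
    [0, 0, 0, 0],
    [0, 0, 0, 0],
  ],
)

```text
time: 19.35
ee_pos: [0.5535, 0.1621, 0.0609]
tcp_rot: [-180.0, -0.1, 172.1]
wrist_force: [-9.0, 0.3, 1.5]
opening: 0.0132
grasp_force: 40.4
```

```bash
python3 st.py
```

```text
t 19.35 tcp_c mm [-52.52   3.87] z 0.0609 F_c [-8.9 -1. ] 1.5 yaw 172.07 Tz [ 0.08  1.76 -0.02]
```

>>> arm_command(
  series=[
    [0, 0, 0, 0],
    [0, 0, 0, 0],
    [0.0003, 0, 0.0001, 0],
    [0.0006, 0, 0.0002, 0],
    [0.0009, 0, 0.0003, 0],
  ],
)

```text
time: 19.85
ee_pos: [0.5534, 0.1621, 0.0608]
tcp_rot: [-180.0, -0.0, 172.0]
wrist_force: [-3.7, -1.1, 1.7]
opening: 0.0134
grasp_force: 40.3
```

```bash
python3 st.py
```

```text
t 19.85 tcp_c mm [-52.65   3.86] z 0.0608 F_c [-3.5 -1.6] 1.7 yaw 172.05 Tz [-0.11  0.89  0.02]
```

>>> arm_command(
  series=[
    [0, 0, 0, 0],
    [0, 0, 0, 0],
    [0, 0, 0, 0],
    [0, 0, 0, 0],
    [0, 0, 0, 0],
  ],
  hand=0.035,
)

```text
time: 20.35
ee_pos: [0.5538, 0.1621, 0.0609]
tcp_rot: [180.0, 0.0, 172.0]
wrist_force: [-0.4, -0.6, -0.2]
opening: 0.0351
grasp_force: 0.0
```

```bash
python3 st.py
```

```text
t 20.35 tcp_c mm [-52.2    3.94] z 0.0609 F_c [-0.3 -0.7] -0.2 yaw 172.04 Tz [-0.05  0.03 -0.02]
```

Released cleanly; retreat straight up, then clear away to look.

>>> arm_command(
  series=[
    [0, 0, -0.005, 0],
    [0, 0, -0.02, 0],
    [0, 0, -0.045, 0],
    [0, 0, -0.08, 0],
    [0, 0, -0.1, 0],
  ],
)

```text
time: 20.85
ee_pos: [0.5543, 0.1623, 0.1651]
tcp_rot: [179.9, 0.2, 172.1]
wrist_force: [0.8, -0.6, -0.6]
opening: 0.0349
grasp_force: 0.0
```

>>> arm_command(
  series=[
    [0.05, -0.05, 0, 0],
    [0.09, -0.09, 0, 0],
    [0.12, -0.12, 0, 0],
    [0.15, -0.15, 0, 0],
    [0.15, -0.15, 0, 0],
  ],
)

```text
time: 21.35
ee_pos: [0.3816, 0.0326, 0.1627]
tcp_rot: [180.0, 0.1, 172.0]
wrist_force: [1.2, 0.2, 0.3]
opening: 0.0349
grasp_force: 0.0
```

```bash
python3 st.py
python3 - <<'E'
from h import *
c=cam("top");s=cam("scene");a,b=c["color"],s["color"]
for n,k in(("top",c),("scene",s)):
    for t in("leaf_edge","spindle_front"): print(n,t,[(d["location"],round(d["confidence"],2),ray(k,d["location"],.05).round(4)) for d in bot.mark_of(n,t)[:2]])
f=lambda p,x,y,w,h:cv2.resize(np.clip(p[y:y+h,x:x+w]*1.6,0,255).astype('uint8'),(w*4,h*4),interpolation=cv2.INTER_CUBIC)
cv2.imwrite("pics/m4.png",np.hstack([f(a,95,150,100,120),f(b,350,170,100,120)]))
E
```

```text
t 21.35 tcp_c mm [-204.87 -148.09] z 0.1627 F_c [1.1 0.4] 0.3 yaw 171.97 Tz [-0.03 -0.07  0.04]
top leaf_edge [([142.1, 211.8], 0.81, array([0.5788, 0.1618, 0.05  ]))]
top spindle_front [([147.3, 209.5], 0.69, array([0.5827, 0.153 , 0.05  ]))]
scene leaf_edge [([398.0, 237.4], 0.89, array([0.5896, 0.1567, 0.05  ]))]
scene spindle_front [([396.2, 231.7], 0.96, array([0.5724, 0.1557, 0.05  ]))]
```

View pics/m4.png

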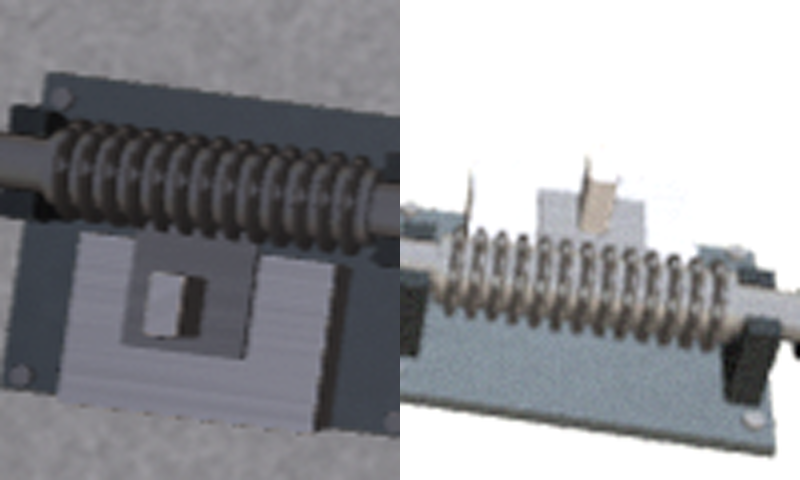

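The picture shows the leaf flat on the ledge. Its front edge is flush and parallel to the crests (about columns 135–260, row 238 of the crop), and the gripper is well clear.

```bash
python3 -c "
from workcell import bot;print(bot.job_done())"
```

```text
the job is handed in; nothing more can be done
None
```

I seated the coarse leaf in the thread near mid-spindle, held it with a 7–9 N push for over a second, released it flat and square on the ledge, and handed the job in at about 21 s; the hand-in did not report a verdict.

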